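Back a ratchet dividing head off by one notch

TASK

The plaster model on the ratchet dividing head has been indexed one notch too far. With a fingertip lift the pawl out of the teeth and swing it right over onto its back stop, push the wheel backward by exactly one notch (towards the pawl's side at the top), then tip the pawl back over so that it drops fully home behind the next tooth, and leave everything. Only push with the fingers: grasp nothing and leave the other things on the bench where they are.

Things in the scene. Friction and masses are not known exactly. Their poses are not given: they have to be found in the camera images.
- stand: Grey stand, bolted down. Origin: on the bench under the ratchet wheel's middle; x along the level spindle, whose axis is 105 mm up. Along x in mm: plaster model on faceplate (-110 to -75), bearing block (-54 to -18, top 131 up), brass ratchet wheel (-8 to 8; 10 teeth, radius 45 at root, 55 at tip), star handle of five spokes (at 42). Base plate 160 x 270 x 12. Pawl bracket on the +y side.
- wheel (a joint): Wheel angle, rad. 0 = tooth's steep face against the engaged pawl; starts 0.05 to 0.17. Negative = backward (top goes to stand +y), blocked by the engaged pawl; positive = forward, which clicks by. One notch is 0.628: the pawl drops fully into the next notch back with the wheel at about -0.60 to -0.43. Balanced, stays where left (friction about 2 N at a spoke).
- pawl (a joint): Pawl angle, rad. 0 = fully home in the teeth; 1.43 = swung over to stand +y, on its back stop. Held by its weight only (about 90 g): past dead centre (about 0.72) it falls onto the back stop and stays, short of it it falls back into the teeth. Hinge parallel to stand x, at stand y +79 mm, 106 mm up; the bar leans from there up and towards -y onto the wheel.
- pawl_pin (a point): Pawl's finger pin: level steel pin, 10 mm diameter, at the pawl's free end, parallel to stand x and reaching from x = 0 to -67 mm; this point is on its axis at x = -40 mm. Swings at 93 mm radius about the hinge: home at stand y +18, 176 mm up; on the back stop y +140, 175 mm up; highest 199 mm. Below it nothing is higher than 131 mm.
- spoke_tip (a point): Centre of the outer end of the spoke nearest upright at the start, then leaning 21 to 28 degrees to stand -y. The five bare steel spokes are 10 mm round bars, 72 degrees apart, tips 88 mm from the spindle axis, all in the plane stand x = +42 mm; they turn with the wheel.
- plaster_cast: Loose plaster dental model, 52 x 62 x 26 mm, origin under its middle; to be left alone.
- jar: Loose white jar with red lid, 68 mm diameter, 100 mm high, origin under its middle; to be left alone.
- bowl: Loose black rubber mixing bowl, 90 mm across, 50 mm high, origin under its middle; to be left alone.
- spatula: Loose mixing spatula 170 mm long lying along its x, origin under its middle; to be left alone.

How it is judged:
By the outcome, as a careful person would: the job done as asked, in the order asked, and still so for the second after the job is handed in, with the robot touching nothing.
It also fails if it takes over 58 s, if anything falls off the work surface, if the arm or the gripper's body presses on something with over 40 N, if the wrist force passes 120 N, or if a joint passes its speed limit or range.

ROBOT

A 6-joint arm with a two-finger parallel gripper is mounted at the origin on the work surface. World frame = base frame: x ahead of the robot, y to its left, z up, the work surface at z = 0. Lengths are in m, angles in rad, forces in N, time in s.
With the tool pointing down it reaches from about 0.25 to 0.725 m from the base axis. Payload 9.7 kg.
Tool frame: the origin (TCP) lies between the finger pads; the fingertips stand 14 mm ahead of it and the grasp point (between the pads) lies 5 mm behind it; z points along the fingers, y is the line along which they close (so a half turn about z gives the same grasp; the last joint's range is limited). The gripper opens to 85 mm and grips with 20 to 120 N. Pads are 22 mm wide; open, the fingers measure 114 mm over their backs; the gripper's body (76 mm by 85 mm) begins 54 mm behind the grasp point. The pads swing forward as they close: fully open they stand 13 mm farther back than shut.
Start: joints at [-1.125, 0.087, 0.176, 1.66, 0, 1.571], TCP at [0.237, -0.496, 0.245] pointing down, gripper open.
Joint ranges: [-3.13, 3.13], [-0.85, 1.81], [-1.15, 1.24], [-2.2, 2.28], [-1.44, 1.52], [-3.14, 3.14]. Speed limits (rad/s): [2.22, 2.22, 2.57, 3.14, 3.14, 3.14].

INTERFACE

Orientations are given as a unit quaternion [w, x, y, z].
In Python, from rig import env gives the robot as it stands.
- The arm moves only by the tool carry_out, never from a script. Its arguments are lists of equal length, an entry for each row: "dp": the shift along the tool's x, y, z each as a share of 300 mm, from -1 to 1, a list of three; "dr": the turn, a rotation vector about the tool's x, y, z each as a share of 45 degrees, from -1 to 1, a list of three. A call has 1 to 12 rows; each row shifts and turns the commanded pose from where the row before left it, along the tool's axes as they then stand; what a row does not reach is not made up. A row lasts 1/8 s, in which the tool goes at most 62.5 mm and 10.7 degrees, less where a joint would pass 70% of its speed; a pose out of reach is approached as far as the arm can. A call with a number of a shift or a turn outside -1 to 1 is refused whole. A call with a gripper value outside its range is refused whole. "gripper" is the opening, from -1 (shut) to 1 (fully open), set as the call begins (left out, the last holds). The fingers move at their own pace and stop on an object; "force" is the grip in N (left out, the last holds). Time passes only in rows, so rows that do not move let the fingers close. It gives the time, the measured TCP pose, the force, the opening and the grip force at its end, in the units of the state.
- env.get_obs(): the state, without advancing time (a new reading comes with each control period).
- env.camera(name): name is "scene" or "top"; returns the picture (384x512x3 uint8, red, green, blue); there is no depth.
- env.calibration(name): a dict with "K" (3x3 intrinsics, pixels), "R" (3x3) and "t" (3): a world point X has camera coordinates R X + t. Camera axes: x right, y down, z forward; pixel columns grow to the right and rows downward; lengths in m; the calibration is good to about 2 mm. A picture is of the moment at which its call begins. calibration takes no time and is no camera call.
- env.sign_off(): hands the job in; it is judged then, once.
The state is a dict: "time": time; "qpos": joint angles; "qvel": joint speeds; "effort": joint torques, N m; "ee_pos": TCP position; "orientation": TCP orientation; "wrist_force": force on the tool from outside, world axes, zero at the start; "torque": the same for the moment, N m; "grip_width": finger opening in m; "grasp_force": force on a finger pad.
Only numpy, scipy, OpenCV 4.12 (cv2) and the standard library are available. Lean on these libraries where they do the work, as an engineer would, in place of code of your own. Each camera call takes 0.05 s, during which the arm holds its last target. There are 200 camera calls.

## Working session

There is one attempt and no reset: what is moved stays moved. The work goes in short steps, Python scripts to look and compute and a tool call to move; the robot and the scene stay as the last step left them, time stands still between calls to the robot, and variables do not carry over. Pictures are saved under pics/ and viewed, at most 10 in all, crops included, and the job is handed in when it is done.

Besides the shell and the picture viewer there is one more tool, called after "Emit:" as name(argument=value, ...) on one line, values as JSON. carry_out: Moves the arm, as the interface text tells. Shift numbers are shares of 300 mm and turn numbers shares of 45 degrees, none past 1 either way. Its arguments: {"type":"object","properties":{"dp":{"type":"array","items":{"type":"array","items":{"type":"number"}}},"dr":{"type":"array","items":{"type":"array","items":{"type":"number"}}},"gripper":{"type":"number"},"force":{"type":"number"}},"required":["dp","dr"]}

```bash
mkdir -p pics
python3 - <<'E'
from rig import env
import cv2,numpy as np
for n in("scene","top"):
    cv2.imwrite(f"pics/{n}0.png",cv2.cvtColor(env.camera(n),cv2.COLOR_RGB2BGR))
    c=env.calibration(n);print(n,c["K"].round(1).tolist(),c["R"].round(4).tolist(),c["t"].round(4).tolist())
o=env.get_obs();print({k:np.round(v,3).tolist() for k,v in o.items()})
a=cv2.imread("pics/scene0.png");b=cv2.imread("pics/top0.png")
E
```

```text
scene [[354.3, 0.0, 257.2], [0.0, 354.3, 195.7], [0.0, 0.0, 1.0]] [[-0.2737, 0.9617, 0.0156], [0.7881, 0.2336, -0.5695], [-0.5513, -0.1436, -0.8218]] [0.1113, -0.4258, 1.3102]
top [[441.7, 0.0, 257.7], [0.0, 441.7, 191.7], [0.0, 0.0, 1.0]] [[0.0982, -0.9952, 0.0009], [-0.9716, -0.0961, -0.2162], [0.2152, 0.0204, -0.9764]] [-0.0042, 0.6212, 1.1734]
{'time': 0.1, 'qpos': [-1.125, 0.087, 0.175, 1.66, -0.0, 1.571], 'qvel': [-0.001, -0.001, 0.001, -0.0, 0.001, 0.0], 'effort': [-0.002, -52.156, 46.565, 0.016, 0.0, 0.0], 'ee_pos': [0.237, -0.496, 0.245], 'orientation': [-0.001, 0.975, 0.221, -0.0], 'wrist_force': [0.092, 1.068, 0.044], 'torque': [-0.003, -0.01, -0.002], 'grasp_force': 0.0, 'grip_width': 0.085}
```

View pics/scene0.png

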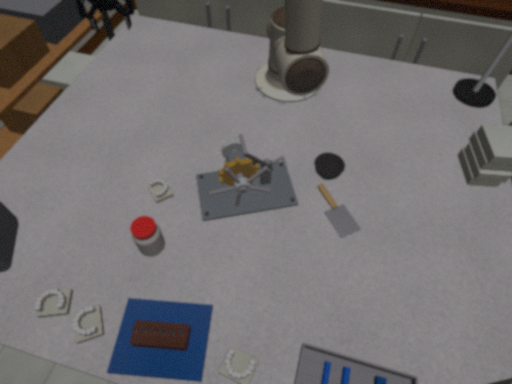

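View pics/top0.png

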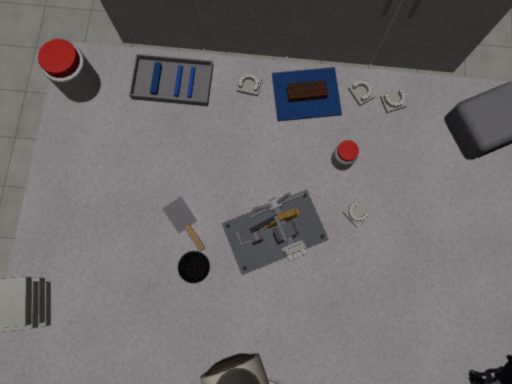

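Run:
```python
import cv2,numpy as np
a=cv2.imread("pics/scene0.png")[120:230,180:310];b=cv2.imread("pics/top0.png")[180:280,210:340]
cv2.imwrite("pics/c1.png",np.vstack([cv2.resize(x,(600,400 if i else 380)[::1],interpolation=cv2.INTER_CUBIC)[:300*2] for i,x in enumerate([a,b])])[:780] if 0 else np.hstack([cv2.resize(a,(390,330),interpolation=3),cv2.resize(b,(390,330) if 0 else (400,330),interpolation=3)]))
cv2.imwrite("pics/c2.png",cv2.resize(b,(780,600),interpolation=cv2.INTER_CUBIC))
cv2.imwrite("pics/c3.png",cv2.resize(a,(709,600),interpolation=cv2.INTER_CUBIC))
```

```text
(no output)
```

View pics/c2.png

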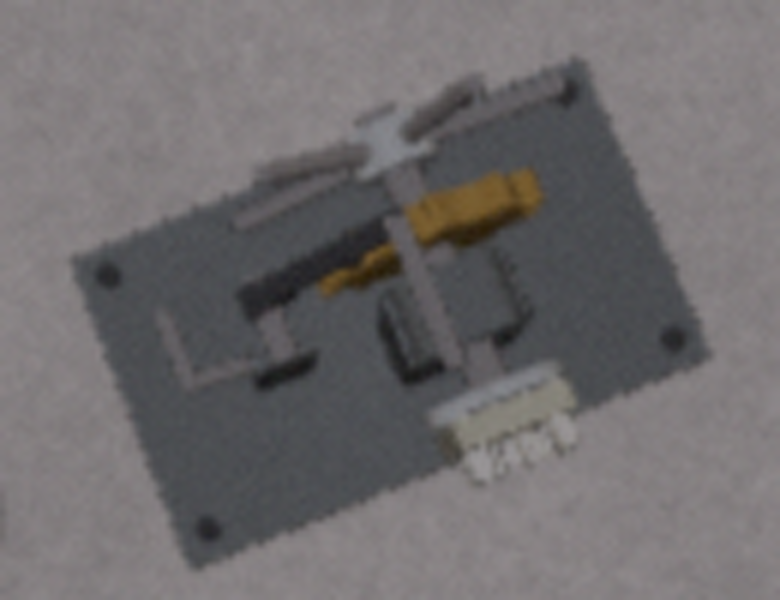

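View pics/c3.png

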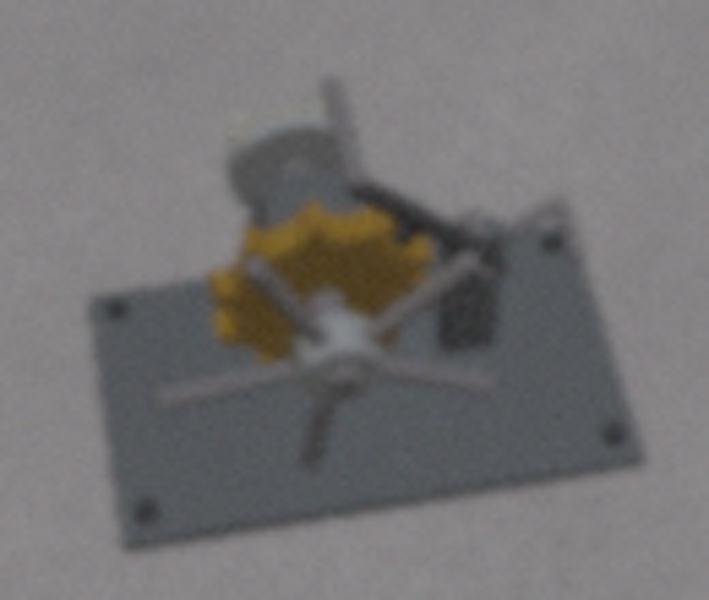

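```bash
cat > h.py <<'E'
from rig import env
import numpy as np,cv2
C={n:env.calibration(n) for n in("scene","top")}
def ray(n,p):
    c=C[n];R=c["R"];d=R.T@np.linalg.solve(c["K"],[p[0],p[1],1.]);return -R.T@c["t"],d/np.linalg.norm(d)
def plane(n,p,z):
    o,d=ray(n,p);return o+d*(z-o[2])/d[2]
def tri(ps,pt):
    A=[ray("scene",ps),ray("top",pt)]
    M=sum(np.eye(3)-np.outer(d,d) for o,d in A);b=sum((np.eye(3)-np.outer(d,d))@o for o,d in A)
    X=np.linalg.solve(M,b);return X,[np.linalg.norm(np.cross(X-o,d)) for o,d in A]
def proj(n,X):
    c=C[n];u=c["K"]@(c["R"]@X+c["t"]);return u[:2]/u[2]
E
cat > m.py <<'E'
from h import *
s=130/709;S=lambda x,y:((x+.5)*s+179.5,(y+.5)*110/600+119.5)
T=lambda x,y:((x+.5)/6+209.5,(y+.5)/6+179.5)
np.set_printoptions(precision=4,suppress=True)
# order: (+x,+y),(+x,-y),(-x,-y),(-x,+y)
t=np.array([plane("top",T(*p),.012) for p in[(75,260),(583,60),(710,355),(197,570)]])
q=np.array([plane("scene",S(*p),.012) for p in[(640,462),(125,548),(92,300),(570,205)]])
for c in(t,q):
    print(c.mean(0),[np.linalg.norm(c[i]-c[(i+1)%4]).round(4) for i in range(4)])
    d=c[0]+c[3]-c[1]-c[2];print("yaw",np.arctan2(-d[0],d[1]))
yaw=np.arctan2(*(lambda d:(-d[0],d[1]))((t+q)[0]+(t+q)[3]-(t+q)[1]-(t+q)[2]));O=(t+q).mean(0)/2
R=np.array([[np.cos(yaw),-np.sin(yaw),0],[np.sin(yaw),np.cos(yaw),0],[0,0,1]])
for n,a,b in[("pin end",(332,82),(462,362)),("spoke -y",(254,264),(478,85)),("spoke +y hi",(477,260),(260,170))]:
    X,e=tri(S(*a),T(*b));print(n,X,np.round(e,4),"stand rel plate",R.T@(X-[O[0],O[1],0]))
print(yaw,O)
E
python3 m.py
```

```text
[ 0.5204 -0.0031  0.012 ] [np.float64(0.2665), np.float64(0.1557), np.float64(0.265), np.float64(0.1588)]
yaw 0.48463881286828847
[ 0.5208 -0.002   0.012 ] [np.float64(0.2626), np.float64(0.1576), np.float64(0.2696), np.float64(0.1742)]
yaw 0.5124470361023287
pin end [ 0.4786 -0.0281  0.1774] [0.0013 0.0013] stand rel plate [-0.0491 -0.0023  0.1774]
spoke -y [ 0.596  -0.0256  0.1817] [0.0004 0.0004] stand rel plate [ 0.0553 -0.0563  0.1817]
spoke +y hi [0.5534 0.0634 0.1656] [0.0006 0.0006] stand rel plate [0.0604 0.0422 0.1656]
0.4985490531376021 [ 0.5206 -0.0026  0.012 ]
```

Emit:
carry_out(dp=[[0,0,-0.012],[0,0,-0.012],[0,0,-0.012],[0,0,-0.012],[0,0,-0.012],[0,0,-0.012],[0,0,-0.012],[0,0,-0.012],[0,0,-0.012],[0,0,-0.012],[0,0,-0.012],[0,0,-0.012]], dr=[[0,0,-0.171],[0,0,-0.171],[0,0,-0.171],[0,0,-0.171],[0,0,-0.171],[0,0,-0.171],[0,0,-0.171],[0,0,-0.171],[0,0,-0.171],[0,0,-0.171],[0,0,-0.171],[0,0,-0.171]], gripper=-1)

```text
time: 1.6
ee_pos: [0.2371, -0.4961, 0.2881]
orientation: [-0.0, 0.514, 0.858, 0.0]
wrist_force: [-0.2, 0.3, 0.6]
grip_width: -0.0
grasp_force: 0.0
```

```bash
cat > w.py <<'E'
import sys
from h import *
from scipy.spatial.transform import Rotation as Ro
o=env.get_obs();w,x,y,z=o["orientation"];R=Ro.from_quat([x,y,z,w]).as_matrix()
yaw=.49;c,s=np.cos(yaw),np.sin(yaw);Rs=np.array([[c,-s,0],[s,c,0],[0,0,1]]);O=np.array([.545,-.013,0])
p=np.array(o["ee_pos"])
print("t",o["time"],"stand mm",(Rs.T@(p-O)*1000).round(1),"R in stand",(Rs.T@R).round(3).tolist(),"F",np.round(o["wrist_force"],1),"w",o["grip_width"],"q",np.round(o["qpos"],2))
if len(sys.argv)>3:
    g=Rs@(np.array(list(map(float,sys.argv[1:4])))/1000)+O;print("share to goal",(R.T@(g-p)/.3).round(3),"world",g.round(3))
E
python3 w.py -40 -28 280
```

```text
t 1.6 stand mm [-499.  -281.4  288.1] R in stand [[-0.001, 1.0, 0.0], [1.0, 0.001, 0.001], [0.001, 0.0, -1.0]] F [-0.2  0.3  0.6] w -2.80603998562459e-05 q [-1.12  0.11  0.28  1.75  0.   -0.05]
share to goal [0.843 1.531 0.028] world [ 0.523 -0.057  0.28 ]
```

Emit:
carry_out(dp=[[0.07,0.128,0],[0.07,0.128,0],[0.07,0.128,0],[0.07,0.128,0],[0.07,0.128,0],[0.07,0.128,0],[0.07,0.128,0],[0.07,0.128,0],[0.07,0.128,0],[0.07,0.128,0],[0.07,0.128,0],[0.07,0.128,0]], dr=[[0,0,0],[0,0,0],[0,0,0],[0,0,0],[0,0,0],[0,0,0],[0,0,0],[0,0,0],[0,0,0],[0,0,0],[0,0,0],[0,0,0]])

```text
time: 3.1
ee_pos: [0.5272, -0.0567, 0.2882]
orientation: [-0.0, 0.516, 0.857, -0.0]
wrist_force: [0.4, -0.5, -1.0]
grip_width: 0.0001
grasp_force: 0.0
```

```bash
python3 w.py -40 -28 166
python3 - <<'E'
from h import *
b=env.camera("top")[150:290,190:360,::-1];a=env.camera("scene")[90:230,150:320,::-1]
cv2.imwrite("pics/d.png",np.hstack([cv2.resize(x,(400,330),interpolation=3) for x in(b,a)]))
E
```

```text
t 3.1 stand mm [-36.3 -30.1 288.2] R in stand [[0.003, 1.0, -0.0], [1.0, -0.003, 0.0], [0.0, -0.0, -1.0]] F [ 0.4 -0.5 -1. ] w 9.831893989972514e-05 q [-0.11  0.06  0.23  1.74 -0.    0.98]
share to goal [ 0.007 -0.012  0.407] world [ 0.523 -0.057  0.166]
```

View pics/d.png

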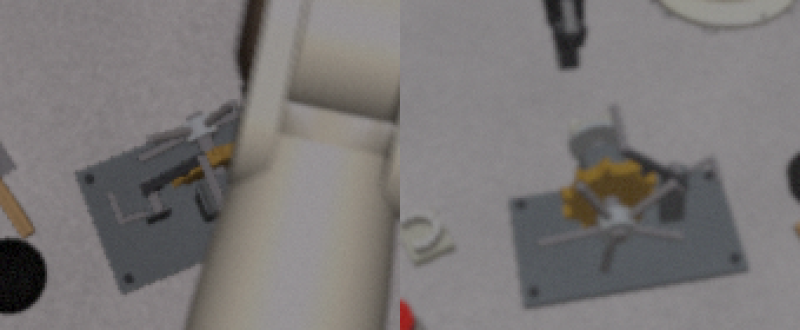

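Emit:
carry_out(dp=[[0,-0.012,0.07],[0,0,0.1],[0,0,0.1],[0,0,0.08],[0,0,0.057],[0,0,0]], dr=[[0,0,0],[0,0,0],[0,0,0],[0,0,0],[0,0,0],[0,0,0]])

```text
time: 3.95
ee_pos: [0.5227, -0.0599, 0.1653]
orientation: [-0.001, 0.516, 0.857, -0.0]
wrist_force: [0.8, -0.5, 0.4]
grip_width: 0.0001
grasp_force: 0.0
```

```bash
python3 w.py -40 90 166
python3 - <<'E'
from h import *
a=env.camera("scene")[90:230,150:320,::-1]
cv2.imwrite("pics/e.png",cv2.resize(a,(680,560),interpolation=3))
E
```

```text
t 3.95 stand mm [-41.7 -30.9 165.3] R in stand [[0.004, 1.0, -0.002], [1.0, -0.004, 0.001], [0.001, -0.002, -1.0]] F [ 0.8 -0.5  0.4] w 0.0001146289284296281 q [-0.11  0.02 -0.05  1.5  -0.    0.97]
share to goal [ 0.403  0.004 -0.002] world [0.467 0.048 0.166]
```

View pics/e.png

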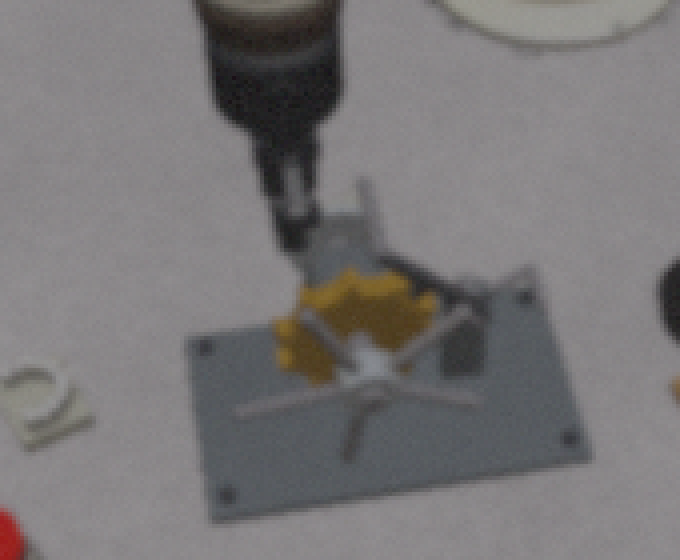

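Emit:
carry_out(dp=[[0.035,0,0],[0.035,0,0],[0.035,0,0],[0.03,0,0],[0.03,0,0],[0.03,0,0],[0.03,0,0],[0.03,0,0],[0.03,0,0],[0.03,0,0],[0.03,0,0],[0.03,0,0]], dr=[[0,0,0],[0,0,0],[0,0,0],[0,0,0],[0,0,0],[0,0,0],[0,0,0],[0,0,0],[0,0,0],[0,0,0],[0,0,0],[0,0,0]])

```text
time: 5.5
ee_pos: [0.4705, 0.0403, 0.1664]
orientation: [-0.0, 0.516, 0.857, -0.0]
wrist_force: [-0.2, 0.6, 0.6]
grip_width: -0.0002
grasp_force: 0.0
```

Emit:
carry_out(dp=[[0.02,0,0],[0,0,0],[0,0,0]], dr=[[0,0,0],[0,0,0],[0,0,0]])

```text
time: 5.88
ee_pos: [0.4681, 0.045, 0.1664]
orientation: [0.0, 0.516, 0.857, 0.0]
wrist_force: [0.4, 0.2, 0.1]
grip_width: 0.0001
grasp_force: 0.0
```

```bash
python3 w.py 42 -75 290
python3 - <<'E'
from h import *
a=env.camera("scene")[90:230,150:320,::-1]
cv2.imwrite("pics/f.png",cv2.resize(a,(680,560),interpolation=3))
E
```

```text
t 5.875 stand mm [-40.6  87.4 166.4] R in stand [[0.003, 1.0, 0.0], [1.0, -0.003, -0.0], [-0.0, 0.0, -1.0]] F [0.4 0.2 0.1] w 0.0001152462779842675 q [ 0.1  -0.12 -0.18  1.51 -0.    1.18]
share to goal [-0.54   0.277 -0.412] world [ 0.617 -0.059  0.29 ]
```

View pics/f.png

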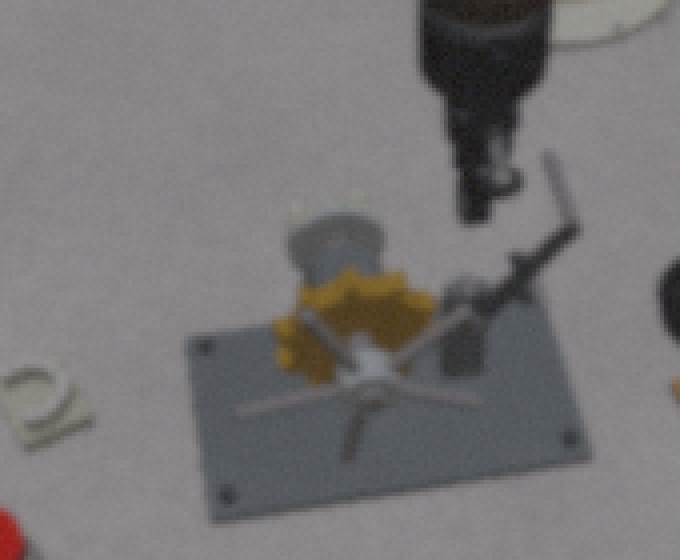

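Emit:
carry_out(dp=[[0,0,-0.1],[0,0,-0.15],[0,0,-0.16],[-0.067,0.034,0],[-0.067,0.034,0],[-0.067,0.034,0],[-0.067,0.034,0],[-0.067,0.035,0],[-0.067,0.035,0],[-0.067,0.035,0],[-0.067,0.035,0],[0,0,0]], dr=[[0,0,0],[0,0,0],[0,0,0],[0,0,0],[0,0,0],[0,0,0],[0,0,0],[0,0,0],[0,0,0],[0,0,0],[0,0,0],[0,0,0]])

```text
time: 7.42
ee_pos: [0.6171, -0.0594, 0.2882]
orientation: [-0.001, 0.517, 0.856, -0.0]
wrist_force: [0.3, 0.3, -0.4]
grip_width: -0.0002
grasp_force: 0.0
```

Emit:
carry_out(dp=[[0,0,0.08],[0,0,0.1],[0,0,0.1],[0,0,0.08],[0,0,0]], dr=[[0,0,0],[0,0,0],[0,0,0],[0,0,0],[0,0,0]])

```text
time: 8.05
ee_pos: [0.615, -0.058, 0.1798]
orientation: [-0.002, 0.516, 0.857, -0.001]
wrist_force: [0.1, -0.9, -0.8]
grip_width: 0.0
grasp_force: 0.0
```

```bash
python3 w.py 42 -5 180
python3 - <<'E'
from h import *
a=env.camera("scene")[90:230,150:320,::-1]
cv2.imwrite("pics/g.png",cv2.resize(a,(680,560),interpolation=3))
E
```

```text
t 8.05 stand mm [ 40.6 -72.6 179.8] R in stand [[0.003, 1.0, -0.003], [1.0, -0.003, 0.002], [0.002, -0.003, -1.0]] F [ 0.1 -0.9 -0.8] w 2.9608083016469806e-05 q [-0.09  0.24  0.22  1.56  0.    0.99]
share to goal [ 0.225  0.004 -0.   ] world [0.584 0.002 0.18 ]
```

View pics/g.png

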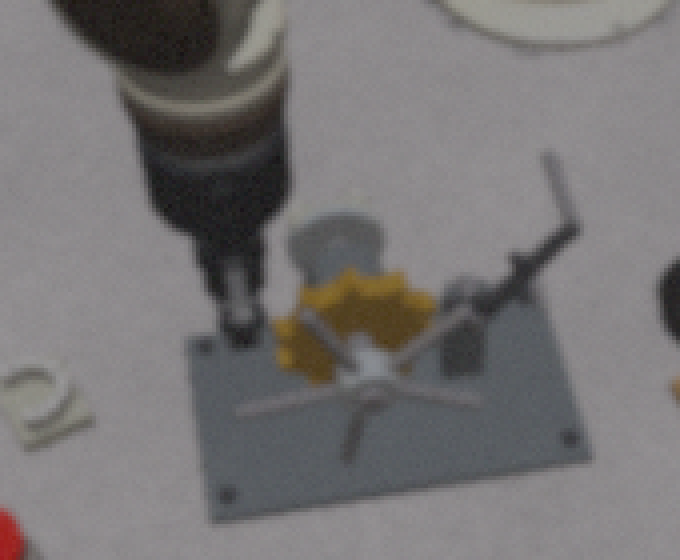

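Emit:
carry_out(dp=[[0.03,0.001,0],[0.025,0.001,0],[0.02,0,0],[0.02,0,0],[0.02,0,0],[0.02,0,0],[0.02,0,0],[0.02,0,0],[0.02,0,0],[0.02,0,0],[0.014,0,0],[0,0,0]], dr=[[0,0,0],[0,0,0],[0,0,0],[0,0,0],[0,0,0],[0,0,0],[0,0,0],[0,0,0],[0,0,0],[0,0,0],[0,0,0],[0,0,0]])

```text
time: 9.6
ee_pos: [0.5846, 0.0031, 0.1813]
orientation: [-0.0, 0.516, 0.857, 0.0]
wrist_force: [0.5, 0.1, 0.6]
grip_width: 0.0001
grasp_force: 0.0
```

```bash
python3 w.py
```

```text
t 9.6 stand mm [ 42.5  -4.4 181.3] R in stand [[0.003, 1.0, -0.0], [1.0, -0.003, 0.001], [0.001, -0.0, -1.0]] F [0.5 0.1 0.6] w 5.979036426557046e-05 q [0.01 0.16 0.13 1.54 0.   1.09]
```

Emit:
carry_out(dp=[[-0.04,0,0],[-0.1,0,0],[-0.1,0,0],[0,0,0]], dr=[[0,0,0],[0,0,0],[0,0,0],[0,0,0]])

```text
time: 10.1
ee_pos: [0.6191, -0.0631, 0.1805]
orientation: [-0.0, 0.517, 0.856, -0.0]
wrist_force: [-0.3, 0.1, -0.2]
grip_width: -0.0001
grasp_force: 0.0
```

```bash
python3 w.py 42 -5 180
python3 - <<'E'
from h import *
a=np.mean([env.camera("scene") for _ in range(6)],0).astype(np.uint8)[130:220,190:310,::-1]
cv2.imwrite("pics/i.png",cv2.resize(a,(800,600),interpolation=cv2.INTER_CUBIC))
yaw=.49;c,s=np.cos(yaw),np.sin(yaw);Rs=np.array([[c,-s,0],[s,c,0],[0,0,1]]);O=np.array([.545,-.013,0])
Z=lambda p:((p-[190,130]+.5)*800/120-.5).round(0)
print("hub",Z(proj("scene",O+Rs@[.042,0,.105])))
for th in(.1,0,-.43,-.515,-.6):
  b=np.radians(18.1)+th
  print(th,[Z(proj("scene",O+Rs@[.042,-.088*np.sin(b+k*2*np.pi/5),.105+.088*np.cos(b+k*2*np.pi/5)])).tolist() for k in range(5)])
E
```

```text
t 10.1 stand mm [ 41.8 -79.1 180.5] R in stand [[0.006, 1.0, -0.001], [1.0, -0.006, 0.0], [0.0, -0.001, -1.0]] F [-0.3  0.1 -0.2] w -0.00011240937205725066 q [-0.1   0.25  0.23  1.56 -0.    0.99]
share to goal [ 0.247 -0.001  0.002] world [0.584 0.002 0.18 ]
hub [346. 375.]
0.1 [[242.0, 256.0], [120.0, 426.0], [306.0, 506.0], [535.0, 410.0], [519.0, 251.0]]
0 [[265.0, 246.0], [117.0, 413.0], [286.0, 507.0], [522.0, 422.0], [533.0, 260.0]]
-0.43 [[369.0, 223.0], [128.0, 351.0], [204.0, 495.0], [454.0, 468.0], [568.0, 311.0]]
-0.515 [[390.0, 222.0], [136.0, 338.0], [190.0, 489.0], [438.0, 476.0], [570.0, 322.0]]
-0.6 [[410.0, 222.0], [145.0, 326.0], [177.0, 484.0], [421.0, 482.0], [570.0, 334.0]]
```

View pics/i.png

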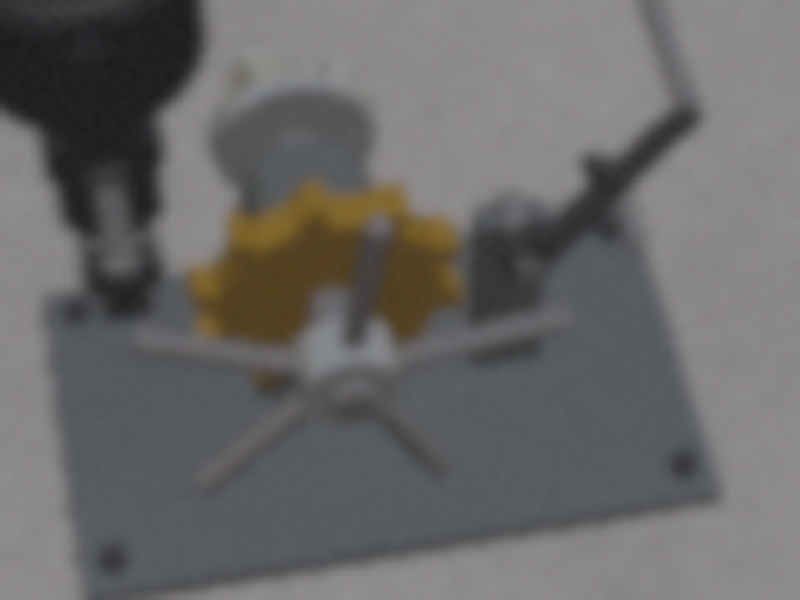

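Emit:
carry_out(dp=[[0.06,0,0],[0.06,0,0],[0.06,0,0],[0.03,0,0],[0.02,0,0],[0.01,0,0],[0.007,0,0],[0.007,0,0],[0,0,0],[0,0,0]], dr=[[0,0,0],[0,0,0],[0,0,0],[0,0,0],[0,0,0],[0,0,0],[0,0,0],[0,0,0],[0,0,0],[0,0,0]])

```text
time: 11.65
ee_pos: [0.5829, 0.0062, 0.1813]
orientation: [-0.0, 0.516, 0.857, -0.0]
wrist_force: [0.5, -1.8, -1.0]
grip_width: -0.0
grasp_force: 0.8
```

```bash
python3 w.py
```

```text
t 11.65 stand mm [ 42.5  -0.9 181.3] R in stand [[0.004, 1.0, -0.0], [1.0, -0.004, -0.0], [-0.0, -0.0, -1.0]] F [ 0.5 -1.8 -1. ] w -4.7140295053338796e-05 q [ 0.01  0.15  0.12  1.54 -0.    1.1 ]
```

Emit:
carry_out(dp=[[-0.04,0,0],[-0.08,0,0],[-0.04,0,0],[0,0,-0.12],[0,0,-0.15],[0,0,-0.13],[0,0,0]], dr=[[0,0,0],[0,0,0],[0,0,0],[0,0,0],[0,0,0],[0,0,0],[0,0,0]])

```text
time: 12.52
ee_pos: [0.6063, -0.0369, 0.3046]
orientation: [0.002, 0.516, 0.856, 0.001]
wrist_force: [-0.6, 0.1, -0.3]
grip_width: 0.0001
grasp_force: 0.0
```

```bash
python3 w.py -40 175 300
```

```text
t 12.525 stand mm [ 42.9 -50.  304.6] R in stand [[0.004, 1.0, 0.004], [1.0, -0.004, -0.003], [-0.003, 0.004, -1.0]] F [-0.6  0.1 -0.3] w 0.00011492693178292232 q [-0.06  0.26  0.49  1.8   0.    1.02]
share to goal [ 0.749 -0.279  0.012] world [0.427 0.123 0.3  ]
```

Emit:
carry_out(dp=[[0.063,-0.023,0],[0.063,-0.023,0],[0.063,-0.023,0],[0.063,-0.023,0],[0.063,-0.023,0],[0.063,-0.023,0],[0.063,-0.023,0],[0.063,-0.023,0],[0.063,-0.023,0],[0.063,-0.023,0],[0.062,-0.024,0],[0.062,-0.024,0]], dr=[[0,0,0],[0,0,0],[0,0,0],[0,0,0],[0,0,0],[0,0,0],[0,0,0],[0,0,0],[0,0,0],[0,0,0],[0,0,0],[0,0,0]])

```text
time: 14.02
ee_pos: [0.4248, 0.1257, 0.3014]
orientation: [0.0, 0.516, 0.857, 0.0]
wrist_force: [0.3, -0.5, 1.2]
grip_width: -0.0003
grasp_force: 0.0
```

```bash
python3 w.py -40 175 166
```

```text
t 14.025 stand mm [-40.8 179.  301.4] R in stand [[0.003, 1.0, 0.0], [1.0, -0.003, -0.0], [-0.0, 0.0, -1.0]] F [ 0.3 -0.5  1.2] w -0.00027120485154928127 q [ 0.29 -0.14  0.07  1.77  0.    1.37]
share to goal [-0.013  0.003  0.451] world [0.427 0.123 0.166]
```

Emit:
carry_out(dp=[[0,0,0.08],[0,0,0.12],[0,0,0.12],[0,0,0.08],[0,0,0.05],[0,0,0]], dr=[[0,0,0],[0,0,0],[0,0,0],[0,0,0],[0,0,0],[0,0,0]])

```text
time: 14.78
ee_pos: [0.4252, 0.125, 0.1659]
orientation: [-0.0, 0.516, 0.857, -0.0]
wrist_force: [0.2, 1.1, 0.2]
grip_width: -0.0
grasp_force: 0.0
```

Emit:
carry_out(dp=[[-0.029,0,0],[-0.029,0,0],[-0.029,0,0],[-0.029,0,0],[-0.029,0,0],[-0.029,0,0],[-0.029,0,0],[-0.029,0,0],[-0.029,0,0],[-0.029,0,0],[-0.029,0,0],[-0.029,0,0]], dr=[[0,0,0],[0,0,0],[0,0,0],[0,0,0],[0,0,0],[0,0,0],[0,0,0],[0,0,0],[0,0,0],[0,0,0],[0,0,0],[0,0,0]])

```text
time: 16.27
ee_pos: [0.4749, 0.0321, 0.1664]
orientation: [0.0, 0.516, 0.857, -0.0]
wrist_force: [1.2, 0.4, 0.0]
grip_width: -0.0001
grasp_force: 0.0
```

Emit:
carry_out(dp=[[0,0,0],[0,0,0],[0.1,0,0],[0.1,0,0],[0.1,0,-0.1],[0,0,-0.1]], dr=[[0,0,0],[0,0,0],[0,0,0],[0,0,0],[0,0,0],[0,0,0]])

```text
time: 17.02
ee_pos: [0.4314, 0.1137, 0.2272]
orientation: [-0.0, 0.515, 0.857, 0.0]
wrist_force: [0.4, -0.3, 0.5]
grip_width: 0.0
grasp_force: 0.0
```

```bash
python3 w.py
python3 - <<'E'
from h import *
a=np.mean([env.camera("scene") for _ in range(6)],0).astype(np.uint8)[130:220,190:310,::-1]
cv2.imwrite("pics/j.png",cv2.resize(a,(800,600),interpolation=cv2.INTER_CUBIC))
yaw=.49;c,s=np.cos(yaw),np.sin(yaw);Rs=np.array([[c,-s,0],[s,c,0],[0,0,1]]);O=np.array([.545,-.013,0])
Z=lambda p:((p-[190,130]+.5)*800/120-.5).round(0)
for f in(0,.05,.1,.2):
  g=np.arctan2(70,-61)-f
  print(f,[Z(proj("scene",O+Rs@[x,.079+.093*np.cos(g),.106+.093*np.sin(g)])).tolist() for x in(-.067,0)])
E
```

```text
t 17.025 stand mm [-40.6 165.2 227.2] R in stand [[0.001, 1.0, -0.0], [1.0, -0.001, 0.0], [0.0, -0.0, -1.0]] F [ 0.4 -0.3  0.5] w 4.6442678761672756e-05 q [ 0.26 -0.17 -0.1   1.63  0.    1.34]
0 [[335.0, 33.0], [369.0, 162.0]]
0.05 [[344.0, 26.0], [378.0, 156.0]]
0.1 [[354.0, 20.0], [388.0, 149.0]]
0.2 [[374.0, 8.0], [409.0, 137.0]]
```

View pics/j.png

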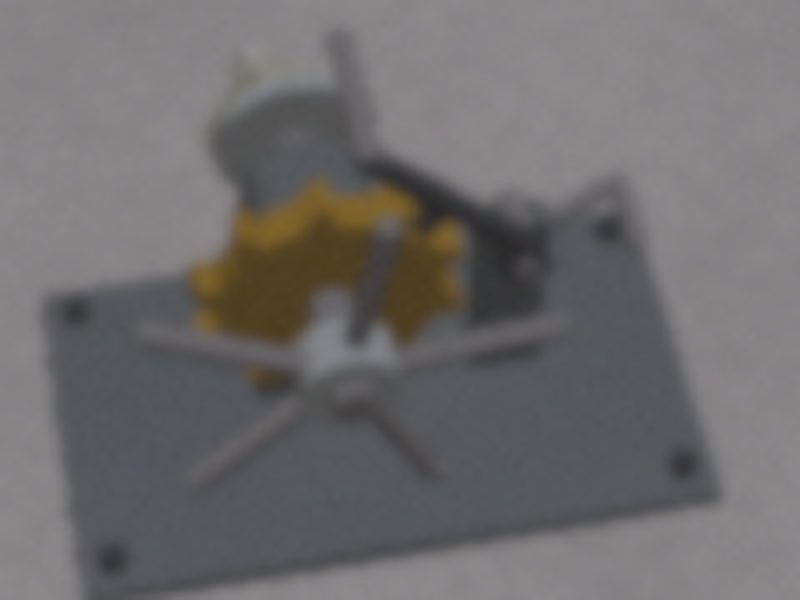

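```bash
python3 -c "
from rig import env
print(env.sign_off())"
```

```text
the job is handed in; nothing more can be done
None
```

The pawl was swung over onto its back stop, the wheel was pushed back one notch to about -0.53 rad, and the pawl was tipped back. In the final picture its pin sits where it started, fully home. I handed the job in with the arm clear at about 17 s.

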